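Click the dust cap onto the oil pourer and keep it pressed home

ROBOT

A 6-joint arm with a two-finger parallel gripper is mounted at the origin on the work surface. World frame = base frame: x ahead of the robot, y to its left, z up, the work surface at z = 0. Lengths are in m, angles in rad, forces in N, time in s.
With the tool pointing down it reaches from about 0.3 to 0.85 m from the base axis. Payload 4.2 kg.
Tool frame: the origin (TCP) lies on the mounting face of the last link; the fingertips stand 191 mm ahead of it and the grasp point (between the pads) lies 172 mm ahead of it (tcp_to_tips is the distance from the TCP to the fingertips, in m); z points along the fingers, y is the line along which they close (so a half turn about z gives the same grasp; the last joint's range is limited). The gripper opens to 91 mm and grips with 3 to 60 N. Pads are 32 mm wide; open, the fingers measure 118 mm over their backs; the gripper's body (76 mm by 178 mm) begins 60 mm behind the grasp point.
Start: joints at [-1.172, 0.32, 1.565, -0, 1.257, -0.02], TCP at [0.234, -0.525, 0.405] pointing down, gripper open.
Joint ranges: [-3.11, 3.11], [-0.84, 2.01], [0.21, 2.61], [-1.34, 4.49], [0.05, 2.63], [-2.56, 2.56]. Speed limits (rad/s): [2.57, 2.57, 3.14, 3.14, 3.14, 3.14].

INTERFACE

Orientations are given as a 3x3 rotation matrix whose columns are the frame's x, y, z axes.
In Python, from plant import sense, snapshot, job_done, tcp_to_tips gives the robot as it stands.
- The arm moves only by the tool carry_out, never from a script. Its argument "plan" is a list of rows, each an object of numbers: "dx", "dy", "dz": the shift along the world's x, y, z in m; "twist": the turn about the world's z in degrees. A call has 1 to 12 rows; each row shifts and turns the commanded pose from where the row before left it; what a row does not reach is not made up. A row lasts 1/12 s, in which the tool goes at most 41.7 mm and 7.16 degrees, less where a joint would pass 70% of its speed; a pose out of reach is approached as far as the arm can. A call is refused whole if a number of a shift passes 0.0417 or a number of a turn 7.16, either way. A call with a gripper value outside its range is refused whole. "hand" is the closure, from 0 (fully open) to 1 (shut), set as the call begins (left out, the last holds). The fingers move at their own pace and stop on an object; "newtons" is the grip in N (left out, the last holds). Time passes only in rows, so rows that do not move let the fingers close. It gives the time, the measured TCP pose, the force, the opening and the grip force at its end, in the units of the state.
- sense(): the state, without advancing time (a new reading comes with each control period).
- snapshot(name): name is "side" or "top"; returns a dict with "frame" (480x640x3 uint8, red, green, blue), "intrinsics" (3x3 intrinsics, pixels), "view" (4x4, takes a point from world to camera coordinates). Camera axes: x right, y down, z forward; pixel columns grow to the right and rows downward; lengths in m; the calibration is good to about 2 mm. A picture is of the moment at which its call begins. There is no depth.
- job_done(): hands the job in; it is judged then, once.
The state is a dict: "clock": time; "joint_pos": joint angles; "joint_velocities": joint speeds; "joint_efforts": joint torques, N m; "position": TCP position; "tool_rot": TCP orientation; "force": force on the tool from outside, world axes, zero at the start; "wrist_torque": the same for the moment, N m; "grip_width": finger opening in m; "grip_force": force on a finger pad.
Only numpy, scipy, OpenCV 4.12 (cv2) and the standard library are available. Lean on these libraries where they do the work, as an engineer would, in place of code of your own. Each camera call takes 0.05 s, during which the arm holds its last target. There are 200 camera calls.

TASK

Pick up the red snap cap from the drawer bottom and push it mouth down over the stud of the oil pourer standing in the cherry rack: press through the resistance until it clicks, then keep pressing so that the cap stays pushed right down onto the pourer's collar. Finish like that, with the gripper still pressing the cap down - do not let go or back off. Leave the corkscrew, jar opener, bottle stopper and yellow can-tab lifter where they are.

Things in the scene. Friction and masses are not known exactly. Their poses are not given: they have to be found in the camera images.
- cap: Loose red plastic snap cap, a cup standing mouth down on the drawer bottom: outer diameter 33 mm, height 36 mm, 30 g, hollow from below (30 mm deep). Its mouth has an inner lip 4 mm high with a 21 mm opening; above the lip the bore is 27 mm. Origin at the centre of the mouth (underside), z up out of the closed top. The side wall is plain, to be gripped anywhere; any yaw fits.
- pourer: Steel oil pourer, fixed upright in one of the rack's four holes (which one varies). Origin at the centre of the upper face of its round collar (34 mm diameter), 115 mm above the work surface, 105 mm above the drawer bottom, 55 mm above the rack's top; z up. The stud rises from the collar. Cap fully home: its rim on the collar, the cap's origin at this origin.
- stud_top (a point): Centre of the stud's top, 29 mm above the collar. The stud is 18 mm in diameter, bevelled at the top to 12 mm; on it a sprung grey plug, 12 mm in diameter, reaches 6 mm higher.
- beads (a point): Centre of the ring of four sprung brass beads that stick 3.5 mm out of the stud, 12 mm above the collar. The cap's lip meets them with the cap's origin 16 mm above the collar; resistance rises to about 7 N, falls off as the beads spring in, and the click comes with the cap's origin 8 mm above the collar. Let go after that, the cap rests 4 to 5 mm above the collar, held by the beads.
- plug (a joint): How far the grey plug on the pourer is pushed in, in m: 0 free, about 0.0005 with the cap clicked on and let go, 0.005 with the cap pressed right down on the collar. Its spring takes 2 N per mm, about 10 N in all; the cap first touches it with its origin about 5 mm above the collar.
- rack: Fixed dark cherry wood block, 75 x 370 x 50 mm high, long along its own y, standing on the drawer bottom; four round holes 36 mm wide, 88 mm apart in a row along y (y = -132, -44, 44 and 132 mm). Origin at the centre of its underside.
- corkscrew: Chrome rabbit-ear corkscrew standing loose in a rack hole, arms folded down, about 57 mm across its arms along its own y, top 170 mm above the work surface. Origin at the centre of its foot. Leave alone.
- jar_opener: Stainless twist-top jar opener standing loose in a rack hole, head 56 mm diameter, top 128 mm above the work surface. Origin at the centre of its foot. Leave alone.
- stopper: Cream ceramic bottle stopper with cork foot standing loose in a rack hole, head 46 mm diameter, top 96 mm above the work surface. Origin at the centre of its foot. Leave alone.
- lifter: Yellow plastic can-tab lifter lying flat and loose on the drawer bottom, 84 x 24 x 8 mm, long along its own x. Origin near the middle of its underside. Leave alone.
- drawer: Fixed drawer, 460 (x) x 760 (y) x 75 mm high, walls and varnished maple bottom 10 mm thick: the bottom's upper face is 10 mm above the work surface. Origin at the centre of its underside.
Things that resemble listed ones, but are neither listed nor needed, are in the scene too. There is more than one size of the cap; the one meant has the size given above.

How it is judged:
On the way, in this order (a step that is already met when the one before it is completed fails the run):
1. the cap is lifted off the drawer bottom (height (world z) of cap above 0.05 m), for 0.1 s.
2. the cap has clicked onto the stud (z of cap in the frame of pourer between -0.003 and 0.0065 m and horizontal distance between cap and pourer below 0.004 m), for 0.1 s.
At the end, for the whole second after the job is handed in: The cap sits upright over the stud (centres within 4 mm, tilt under 7 degrees), past the click and pressed to within 2 mm of the collar, the plug squeezed at least 3 mm, the fingers still in contact with the cap with more than 3 N, and all of this stays so through the last second (z of cap in the frame of pourer between -0.003 and 0.002 m and horizontal distance between cap and pourer below 0.004 m and angle between cap's own z axis and vertical below 0.12 rad and value of joint plug above 0.003 m and contact force between the fingers and cap above 3 N and linear speed of cap below 0.02 m/s); the arm keeps its last pose, push and grip.
It fails at once if the corkscrew is knocked or moved (distance of corkscrew from where it was at the start of the episode above 0.03 m or angle between corkscrew's own z axis and vertical above 0.4 rad).
It fails at once if the jar opener is knocked or moved (distance of jar_opener from where it was at the start of the episode above 0.03 m or angle between jar_opener's own z axis and vertical above 0.4 rad).
It fails at once if the bottle stopper is knocked or moved (distance of stopper from where it was at the start of the episode above 0.03 m or angle between stopper's own z axis and vertical above 0.4 rad).
It fails at once if the can-tab lifter is knocked or moved (distance of lifter from where it was at the start of the episode above 0.03 m).
It also fails if it takes over 42 s, if anything falls off the work surface, if the arm or the gripper's body presses on something with over 40 N, if the wrist force passes 120 N, or if a joint passes its speed limit or range.

## Working session

There is one attempt and no reset: what is moved stays moved. The work goes in short steps, Python scripts to look and compute and a tool call to move; the robot and the scene stay as the last step left them, time stands still between calls to the robot, and variables do not carry over. Pictures are saved under pics/ and viewed, at most 10 in all, crops included, and the job is handed in when it is done.

Besides the shell and the picture viewer there is one more tool, called after "Emit:" as a command line: name --argument value ..., lists and objects as JSON in quotes. carry_out: Moves the arm, as the interface text tells. Its arguments: {"type":"object","properties":{"plan":{"type":"array","items":{"type":"object","properties":{"dx":{"type":"number"},"dy":{"type":"number"},"dz":{"type":"number"},"twist":{"type":"number"}}}},"hand":{"type":"number"},"newtons":{"type":"number"}},"required":["plan"]}

```bash
mkdir -p pics
cat > h.py <<'E'
import numpy as np, cv2
from plant import sense, snapshot, job_done, tcp_to_tips
def ray(s,u,v):
    V=np.array(s["view"]);K=np.array(s["intrinsics"]);R=V[:3,:3];t=V[:3,3]
    return -R.T@t, R.T@np.linalg.inv(K)@[u,v,1]
def onz(s,u,v,z):
    c,d=ray(s,u,v); return c+d*(z-c[2])/d[2]
def proj(s,p):
    V=np.array(s["view"]);q=np.array(s["intrinsics"])@(V[:3,:3]@p+V[:3,3]); return q[:2]/q[2]
E
python3 - <<'E'
from h import *
for n in("top","side"):
    s=snapshot(n); cv2.imwrite(f"pics/{n}1.png",s["frame"][:,:,::-1])
    print(n,ray(s,320,240))
    h=cv2.cvtColor(s["frame"],cv2.COLOR_RGB2HSV)
    m=(((h[...,0]<8)|(h[...,0]>172))&(h[...,1]>150)&(h[...,2]>80)).astype(np.uint8)
    k,l,st,c=cv2.connectedComponentsWithStats(m)
    for i in range(1,k):
        if st[i,4]>40: print(st[i],c[i],onz(s,*c[i],.046))
print(sense())
E
```

```text
top (array([0.37064176, 0.07151155, 1.30627439]), array([ 0.07768958,  0.00911455, -0.99694625]))
[258 233  17  16 206] [266.25242718 240.74271845] [0.46868988 0.19364312 0.046     ]
[188 321  26  23 420] [199.3547619  332.33809524] [0.28341359 0.33075618 0.046     ]
[228 321  25  23 405] [238.82716049 332.64444444] [0.28193358 0.25030445 0.046     ]
side (array([0.2744453 , 0.72993178, 0.66265537]), array([ 0.22563874, -0.75825127, -0.61192483]))
[290 314  18  26 388] [299.02835052 326.33762887] [0.46638759 0.20953053 0.046     ]
[ 384  360   32   41 1025] [398.90243902 379.61268293] [0.28454178 0.26686307 0.046     ]
[ 373  402   34   45 1214] [388.98105437 423.9184514 ] [0.28601703 0.34484273 0.046     ]
{'clock': 0.1, 'joint_pos': array([-1.17199447e+00,  3.20240052e-01,  1.56553514e+00, -9.70073627e-06,
        1.25741317e+00, -1.99999116e-02]), 'joint_velocities': array([ 0.00051307, -0.00081242, -0.00382594, -0.00109639, -0.00022371,
       -0.00031506]), 'joint_efforts': array([ 8.92663411e-04, -4.13332665e+01, -2.32509238e+01,  7.29510491e-02,
        4.22139012e-02, -6.89506965e-05]), 'position': array([ 0.23377703, -0.52517524,  0.40400568]), 'tool_rot': array([[ 9.13575664e-01,  4.06668306e-01, -6.28142511e-04],
       [ 4.06668790e-01, -9.13574487e-01,  1.46690880e-03],
       [ 2.26903438e-05, -1.59557814e-03, -9.99998727e-01]]), 'force': array([-0.25956354,  0.0268396 ,  0.27087486]), 'wrist_torque': array([ 0.01883473,  0.05600611, -0.01778117]), 'grip_force': 0.0, 'grip_width': 0.09140226590031415}
```

View pics/top1.png

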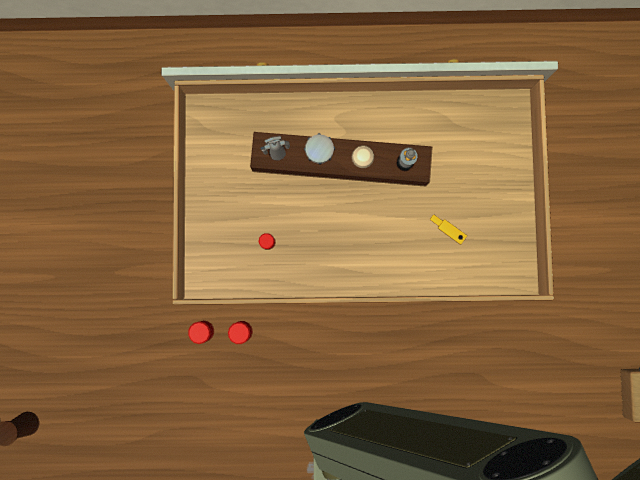

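View pics/side1.png

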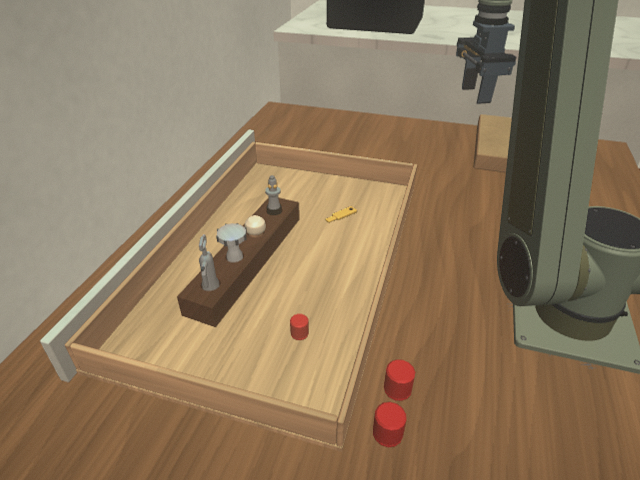

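Three red caps can be seen in the top view: (266,241) in the drawer, and (199,332) and (239,333) on the table outside it. The one in the drawer is smaller and stands on the drawer bottom, so it fits. The pourer is in the right-most hole, top (408,157), side (273,195), with the stopper next to it. Next I'll confirm this in an enlarged crop and measure.

Run:
```python
from h import *
T=snapshot("top");S=snapshot("side")
f=lambda s,x,y,w:cv2.resize(s["frame"][y:y+w,x:x+w],(390,290*w//w),interpolation=cv2.INTER_CUBIC) if 0 else cv2.resize(s["frame"][y:y+w,x:x+w],(300,300),interpolation=cv2.INTER_CUBIC)
im=np.vstack([np.hstack([f(T,245,220,40),f(S,280,305,60)]),np.hstack([f(T,380,130,60),f(S,243,165,60)])])
cv2.imwrite("pics/crop1.png",im[:,:,::-1])
print("K",T["intrinsics"][0][0],S["intrinsics"][0][0])
def mask(s,b):
    h=cv2.cvtColor(s["frame"],cv2.COLOR_RGB2HSV)
    m=(((h[...,0]<8)|(h[...,0]>172))&(h[...,1]>130)&(h[...,2]>60)).astype(np.uint8)
    o=m*0;x,y,w,g=b;o[y:y+g,x:x+w]=m[y:y+g,x:x+w];return o
for s,b in((T,(250,225,35,35)),(S,(285,305,35,40))):
    m=mask(s,b);v,u=np.nonzero(m);r=cv2.boundingRect(m)
    c=np.array([u.mean(),v.mean()]);print(r,c,onz(s,*c,.028),onz(s,*c,.046))
    P=onz(s,*c,.028);o,d=ray(s,*c);print("width",r[2]*np.linalg.norm(P-o)/s["intrinsics"][0][0])
```

```text
K 614.8957478129693 472.18893733633735
(258, 233, 17, 16) [266.32692308 240.75961538] [0.47005297 0.19523201 0.028     ] [0.46865311 0.19348984 0.046     ]
width 0.035611764842559505
(290, 314, 18, 26) [298.85323383 326.39054726] [0.47224764 0.19454928 0.028     ] [0.4666376  0.20973372 0.046     ]
width 0.03253761142928846
```

View pics/crop1.png

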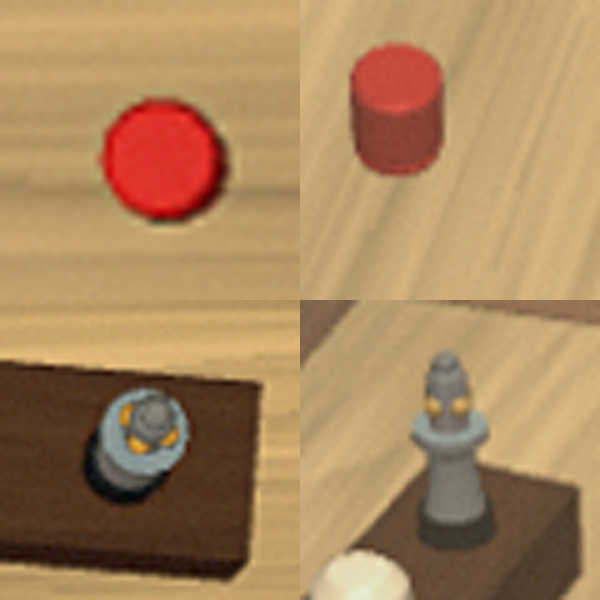

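The crop shows a plain red cup in the drawer, measuring 33–36 mm across and centred at about (0.470, 0.194), as expected. The lower half shows the pourer, its collar at top px ≈(408.4,156.2) and side px ≈(272.6,190), with brass beads and grey plug.

Run:
```python
from h import *
T=snapshot("top");S=snapshot("side")
c=lambda x,y,x0,y0:((x+.5)/5-.5+x0,(y+.5)/5-.5+y0)
print(onz(T,*c(144,133,380,130),.115),onz(S,*c(150,127,243,165),.115))
print(onz(T,*c(154,106,380,130),.15),onz(S,*c(146,55,243,165),.15))
```

```text
[ 0.62623361 -0.09295859  0.115     ] [ 0.62786327 -0.09044238  0.115     ]
[ 0.62910789 -0.09217563  0.15      ] [ 0.62838875 -0.09257803  0.15      ]
```

Emit:
carry_out --plan '[{"dx": 0.013, "dy": 0.039}, {"dx": 0.013, "dy": 0.039}, {"dx": 0.013, "dy": 0.039}, {"dx": 0.013, "dy": 0.039}, {"dx": 0.013, "dy": 0.039}, {"dx": 0.013, "dy": 0.039}, {"dx": 0.013, "dy": 0.039}, {"dx": 0.013, "dy": 0.039}, {"dx": 0.013, "dy": 0.039}, {"dx": 0.013, "dy": 0.039}, {"dx": 0.013, "dy": 0.039}, {"dx": 0.013, "dy": 0.039}]' --hand 0

```text
$.plan[0]: bad value
```

Emit:
carry_out --plan '[{"dx": 0.013, "dy": 0.039, "dz": 0, "twist": 0}, {"dx": 0.013, "dy": 0.039, "dz": 0, "twist": 0}, {"dx": 0.013, "dy": 0.039, "dz": 0, "twist": 0}, {"dx": 0.013, "dy": 0.039, "dz": 0, "twist": 0}, {"dx": 0.013, "dy": 0.039, "dz": 0, "twist": 0}, {"dx": 0.013, "dy": 0.039, "dz": 0, "twist": 0}, {"dx": 0.013, "dy": 0.039, "dz": 0, "twist": 0}, {"dx": 0.013, "dy": 0.039, "dz": 0, "twist": 0}, {"dx": 0.013, "dy": 0.039, "dz": 0, "twist": 0}, {"dx": 0.013, "dy": 0.039, "dz": 0, "twist": 0}, {"dx": 0.013, "dy": 0.039, "dz": 0, "twist": 0}, {"dx": 0.013, "dy": 0.039, "dz": 0, "twist": 0}]' --hand 0

```text
clock: 1.3
position: [0.3898, -0.0553, 0.4051]
tool_rot: [[0.914, 0.407, 0.001], [0.407, -0.914, -0.0], [0.001, 0.001, -1.0]]
force: [0.9, -0.6, -0.5]
grip_width: 0.0911
grip_force: 0.0
```

Emit:
carry_out --plan '[{"dx": 0.01, "dy": 0.031, "dz": 0, "twist": 0}, {"dx": 0.01, "dy": 0.031, "dz": 0, "twist": 0}, {"dx": 0.01, "dy": 0.031, "dz": 0, "twist": 0}, {"dx": 0.01, "dy": 0.031, "dz": 0, "twist": 0}, {"dx": 0.01, "dy": 0.031, "dz": 0, "twist": 0}, {"dx": 0.01, "dy": 0.031, "dz": 0, "twist": 0}, {"dx": 0.01, "dy": 0.031, "dz": 0, "twist": 0}, {"dx": 0.01, "dy": 0.031, "dz": 0, "twist": 0}, {"dx": 0, "dy": 0, "dz": -0.038, "twist": 0}, {"dx": 0, "dy": 0, "dz": -0.038, "twist": 0}, {"dx": 0, "dy": 0, "dz": -0.038, "twist": 0}, {"dx": 0, "dy": 0, "dz": -0.03, "twist": 0}]'

```text
clock: 2.3
position: [0.469, 0.1908, 0.2584]
tool_rot: [[0.913, 0.407, -0.002], [0.407, -0.913, -0.001], [-0.002, 0.0, -1.0]]
force: [-0.2, -0.1, 0.4]
grip_width: 0.0917
grip_force: 0.0
```

Run:
```python
from h import *
S=snapshot("side");T=snapshot("top")
print(sense()["position"])
im=np.hstack([cv2.resize(s["frame"][y:y+150,x:x+100],(400,600),interpolation=cv2.INTER_CUBIC) for s,x,y in((S,245,220),(T,220,190))])
cv2.imwrite("pics/pre.png",im[:,:,::-1])
```

```text
[0.46798477 0.19010176 0.25649385]
```

View pics/pre.png

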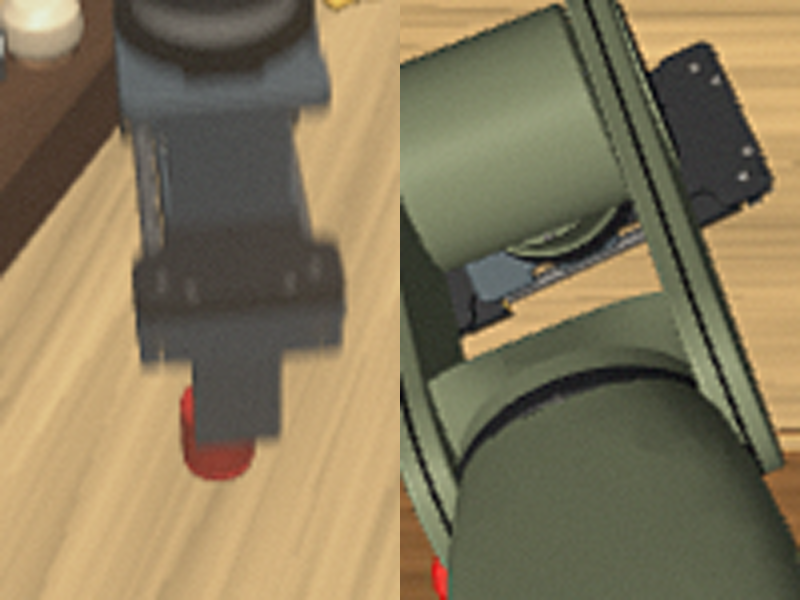

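The fingers line up over the cap, which sits about at side px (299,330). However, they close along the camera's line of sight and hide it, so I'll twist them about 63° before going down so that the cap can be seen between them.

Emit:
carry_out --plan '[{"dx": 0, "dy": 0.003, "dz": 0, "twist": 7}, {"dx": 0, "dy": 0, "dz": 0, "twist": 7}, {"dx": 0, "dy": 0, "dz": 0, "twist": 7}, {"dx": 0, "dy": 0, "dz": 0, "twist": 7}, {"dx": 0, "dy": 0, "dz": 0, "twist": 7}, {"dx": 0, "dy": 0, "dz": 0, "twist": 7}, {"dx": 0, "dy": 0, "dz": 0, "twist": 7}, {"dx": 0, "dy": 0, "dz": 0, "twist": 7}, {"dx": 0, "dy": 0, "dz": 0, "twist": 7}, {"dx": 0, "dy": 0, "dz": 0, "twist": 0}, {"dx": 0, "dy": 0, "dz": 0, "twist": 0}]'

```text
clock: 3.32
position: [0.4704, 0.1939, 0.2626]
tool_rot: [[0.056, 0.998, 0.003], [0.998, -0.056, 0.001], [0.001, 0.003, -1.0]]
force: [-0.3, 0.3, -0.6]
grip_width: 0.0914
grip_force: 0.0
```

Run:
```python
from h import *
S=snapshot("side");q=sense();print(q["position"],q["joint_pos"])
cv2.imwrite("pics/pre2.png",cv2.resize(S["frame"][220:370,220:380],(800,600)[::1],interpolation=cv2.INTER_CUBIC)[:,:,::-1])
```

```text
[0.47029792 0.1938244  0.26217411] [ 3.68321564e-01  3.54990120e-01  1.91664172e+00 -5.09080375e-05
  8.67336329e-01  4.23808841e-01]
```

View pics/pre2.png

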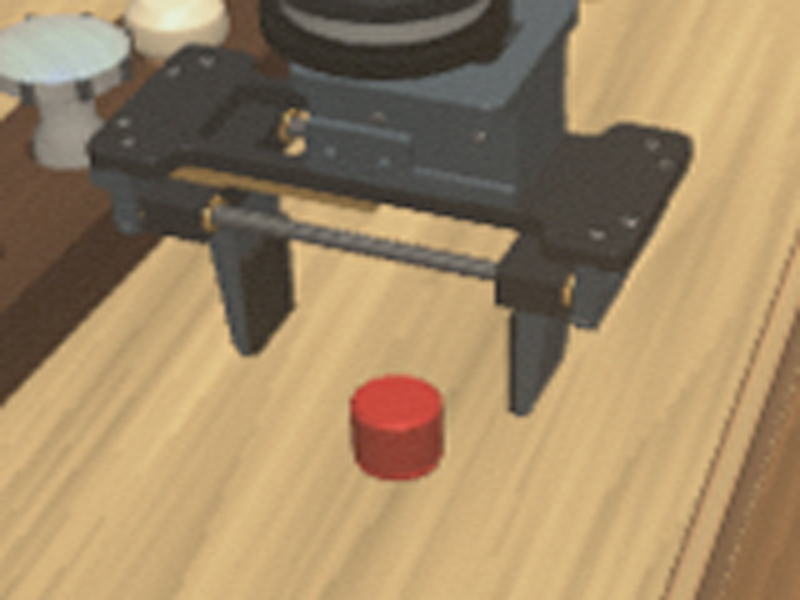

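The cap stands centred between the open fingers, at side px ≈(299,326). I'll go down and grip it.

Emit:
carry_out --plan '[{"dx": 0, "dy": 0, "dz": -0.014, "twist": 0}, {"dx": 0, "dy": 0, "dz": -0.014, "twist": 0}, {"dx": 0, "dy": 0, "dz": -0.014, "twist": 0}, {"dx": 0, "dy": 0, "dz": -0.013, "twist": 0}, {"dx": 0, "dy": 0, "dz": 0, "twist": 0}, {"dx": 0, "dy": 0, "dz": 0, "twist": 0}, {"dx": 0, "dy": 0, "dz": 0, "twist": 0}]'

```text
clock: 3.95
position: [0.4703, 0.1938, 0.2067]
tool_rot: [[0.053, 0.999, 0.002], [0.999, -0.053, 0.001], [0.001, 0.002, -1.0]]
force: [0.9, -0.0, -0.8]
grip_width: 0.0914
grip_force: 0.0
```

Emit:
carry_out --plan '[{"dx": 0, "dy": 0, "dz": 0, "twist": 0}, {"dx": 0, "dy": 0, "dz": 0, "twist": 0}, {"dx": 0, "dy": 0, "dz": 0, "twist": 0}, {"dx": 0, "dy": 0, "dz": 0, "twist": 0}, {"dx": 0, "dy": 0, "dz": 0, "twist": 0}, {"dx": 0, "dy": 0, "dz": 0, "twist": 0}, {"dx": 0, "dy": 0, "dz": 0, "twist": 0}, {"dx": 0, "dy": 0, "dz": 0, "twist": 0}, {"dx": 0, "dy": 0, "dz": 0, "twist": 0}, {"dx": 0, "dy": 0, "dz": 0, "twist": 0}]' --hand 1 --newtons 45

```text
clock: 4.78
position: [0.4699, 0.1937, 0.2058]
tool_rot: [[0.052, 0.999, 0.0], [0.999, -0.052, -0.0], [0.0, 0.0, -1.0]]
force: [0.3, 0.6, 0.3]
grip_width: 0.0321
grip_force: 45.0
```

Emit:
carry_out --plan '[{"dx": 0, "dy": 0, "dz": 0.03, "twist": 0}, {"dx": 0, "dy": 0, "dz": 0.04, "twist": 0}, {"dx": 0, "dy": 0, "dz": 0.04, "twist": 0}, {"dx": 0, "dy": 0, "dz": 0.04, "twist": 0}, {"dx": 0, "dy": 0, "dz": 0.04, "twist": 0}, {"dx": 0, "dy": 0, "dz": 0, "twist": 0}]'

```text
clock: 5.28
position: [0.4712, 0.1942, 0.4039]
tool_rot: [[0.052, 0.999, 0.015], [0.999, -0.053, 0.006], [0.007, 0.015, -1.0]]
force: [0.3, -0.4, 0.5]
grip_width: 0.0322
grip_force: 45.0
```

Emit:
carry_out --plan '[{"dx": 0.016, "dy": -0.0286, "dz": 0, "twist": 0}, {"dx": 0.016, "dy": -0.0286, "dz": 0, "twist": 0}, {"dx": 0.016, "dy": -0.0286, "dz": 0, "twist": 0}, {"dx": 0.016, "dy": -0.0286, "dz": 0, "twist": 0}, {"dx": 0.016, "dy": -0.0286, "dz": 0, "twist": 0}, {"dx": 0.016, "dy": -0.0286, "dz": 0, "twist": 0}, {"dx": 0.016, "dy": -0.0286, "dz": 0, "twist": 0}, {"dx": 0.016, "dy": -0.0286, "dz": 0, "twist": 0}, {"dx": 0.016, "dy": -0.0286, "dz": 0, "twist": 0}, {"dx": 0.014, "dy": -0.0286, "dz": 0, "twist": 0}, {"dx": 0, "dy": 0, "dz": 0, "twist": 0}, {"dx": 0, "dy": 0, "dz": 0, "twist": 0}]'

```text
clock: 6.28
position: [0.6282, -0.0937, 0.3946]
tool_rot: [[0.055, 0.998, -0.002], [0.998, -0.055, 0.001], [0.001, -0.002, -1.0]]
force: [-0.9, 0.2, 0.1]
grip_width: 0.0324
grip_force: 45.0
```

Emit:
carry_out --plan '[{"dx": 0, "dy": 0, "dz": -0.015, "twist": 0}, {"dx": 0, "dy": 0, "dz": -0.015, "twist": 0}, {"dx": 0, "dy": 0, "dz": 0, "twist": 0}, {"dx": 0, "dy": 0, "dz": 0, "twist": 0}, {"dx": 0, "dy": 0, "dz": 0, "twist": 0}, {"dx": 0, "dy": 0, "dz": 0, "twist": 0}]'

```text
clock: 6.78
position: [0.6279, -0.0918, 0.367]
tool_rot: [[0.052, 0.999, 0.002], [0.999, -0.052, -0.0], [-0.0, 0.002, -1.0]]
force: [0.4, 0.5, -0.5]
grip_width: 0.0323
grip_force: 45.0
```

Run:
```python
from h import *
S=snapshot("side");T=snapshot("top");print(sense()["position"])
f=lambda s,x,y:cv2.resize(s["frame"][y:y+100,x:x+66],(396,600),interpolation=cv2.INTER_CUBIC)
cv2.imwrite("pics/place.png",np.hstack([f(S,240,120),f(T,380,110)])[:,:,::-1])
```

```text
[ 0.62791759 -0.09199806  0.36679143]
```

View pics/place.png

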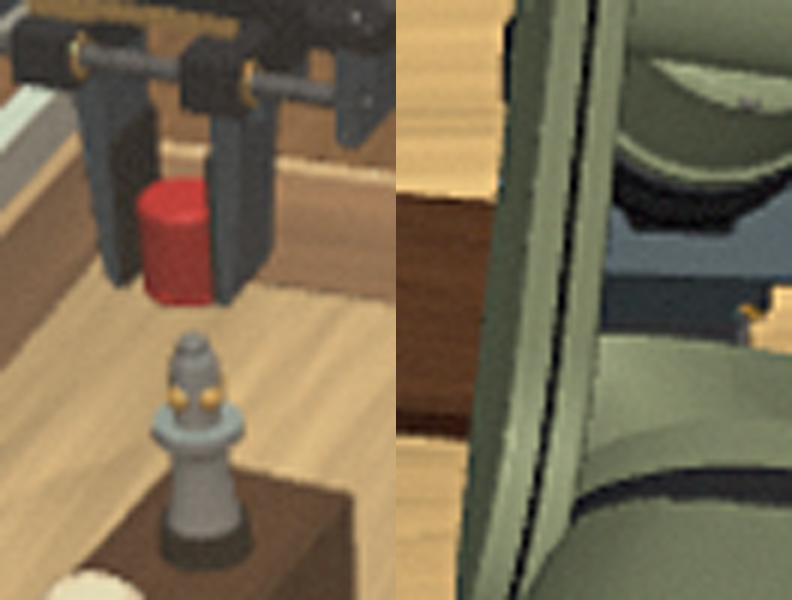

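The cap is held upright above the pourer: left edge at side px ≈263, lowest rim at row ≈170, and plug top at ≈(272,176). I'll compare these with what the measured poses predict.

Run:
```python
from h import *
S=snapshot("side");p=sense()["position"];print(p)
a=np.linspace(0,2*np.pi,200)
def ring(c,r): return np.array([proj(S,np.array(c)+[r*np.cos(t),r*np.sin(t),0]) for t in a])
q=p.copy();q[2]-=.196
for z in(0,.036):
    R=ring(q+[0,0,z],.0165);print("cap ring pred u",R[:,0].min(),R[:,0].max(),"v",R[:,1].min(),R[:,1].max())
R=ring([.628,-.092,.115],.017);print("collar pred",R.min(0),R.max(0))
print("plug",proj(S,np.array([.628,-.092,.15])))
h=cv2.cvtColor(S["frame"],cv2.COLOR_RGB2HSV)
m=(((h[...,0]<8)|(h[...,0]>172))&(h[...,1]>130)&(h[...,2]>60));m[:140]=0;m[180:]=0;m[:,:255]=0;m[:,290:]=0
v,u=np.nonzero(m);print("red v",v.min(),v.max())
for r in range(v.min(),v.max()+1,3):print(r,u[v==r].min(),u[v==r].max())
g=S["frame"].astype(int);row=g[188:194,258:292];print((row[...,2]-row[...,0]>10).astype(int))
```

```text
[ 0.62786919 -0.09212006  0.36664344]
cap ring pred u 263.61901486794625 279.13208999280886 v 163.5383424196445 171.11601278344517
cap ring pred u 262.425570442859 278.2843752392636 v 148.3895289399524 155.72852225998136
collar pred [265.06149263 185.61878807] [280.52469507 193.75415376]
plug [271.87031562 175.75531365]
red v 149 170
149 269 273
152 263 273
155 263 274
158 264 274
161 264 274
164 264 274
167 264 274
170 267 274
[[0 0 0 0 0 0 0 0 0 0 0 0 0 0 0 0 0 0 0 0 0 0 0 0 0 0 0 0 0 0 0 0 0 0]
 [0 0 0 0 0 0 0 0 0 0 0 0 0 0 0 0 0 0 0 0 0 0 0 0 0 0 0 0 0 0 0 0 0 0]
 [0 0 0 0 0 0 0 0 0 0 0 0 0 0 0 0 0 0 0 0 0 0 0 0 0 0 0 0 0 0 0 0 0 0]
 [0 0 0 0 0 0 0 0 0 0 0 0 0 0 0 0 0 0 0 0 0 0 0 0 0 0 0 0 0 0 0 0 0 0]
 [0 0 0 0 0 0 0 0 0 0 0 0 0 0 0 0 0 0 0 0 0 0 0 0 0 0 0 0 0 0 0 0 0 0]
 [0 0 0 0 0 0 0 0 0 0 0 0 0 0 0 0 0 0 0 0 0 0 0 0 0 0 0 0 0 0 0 0 0 0]]
```

Predicted and observed agree to within about 1 mm: collar u 265.1–280.5 predicted against 265.0–280.3 seen, and cap edge 263.2 against 263.5. I'll lower it onto the stud, watching the forces.

Emit:
carry_out --plan '[{"dx": 0, "dy": 0, "dz": -0.006, "twist": 0}, {"dx": 0, "dy": 0, "dz": -0.006, "twist": 0}, {"dx": 0, "dy": 0, "dz": -0.006, "twist": 0}, {"dx": 0, "dy": 0, "dz": -0.006, "twist": 0}, {"dx": 0, "dy": 0, "dz": -0.004, "twist": 0}, {"dx": 0, "dy": 0, "dz": -0.004, "twist": 0}, {"dx": 0, "dy": 0, "dz": -0.003, "twist": 0}, {"dx": 0, "dy": 0, "dz": 0, "twist": 0}, {"dx": 0, "dy": 0, "dz": 0, "twist": 0}, {"dx": 0, "dy": 0, "dz": 0, "twist": 0}]'

```text
clock: 7.77
position: [0.6281, -0.0926, 0.3307]
tool_rot: [[0.052, 0.999, 0.001], [0.999, -0.052, -0.001], [-0.001, 0.001, -1.0]]
force: [2.8, -2.0, -2.9]
grip_width: 0.0324
grip_force: 45.0
```

Emit:
carry_out --plan '[{"dx": 0.001, "dy": -0.001, "dz": 0, "twist": 0}, {"dx": 0, "dy": 0, "dz": 0, "twist": 0}, {"dx": 0, "dy": 0, "dz": 0, "twist": 0}, {"dx": 0, "dy": 0, "dz": 0, "twist": 0}]'

```text
clock: 8.1
position: [0.6286, -0.0931, 0.3309]
tool_rot: [[0.052, 0.999, -0.001], [0.999, -0.052, 0.001], [0.001, -0.001, -1.0]]
force: [0.1, -0.1, -0.3]
grip_width: 0.0323
grip_force: 45.0
```

The side load is gone, so I'll press on through the beads.

Emit:
carry_out --plan '[{"dx": 0, "dy": 0, "dz": -0.002, "twist": 0}, {"dx": 0, "dy": 0, "dz": -0.002, "twist": 0}, {"dx": 0, "dy": 0, "dz": -0.002, "twist": 0}, {"dx": 0, "dy": 0, "dz": -0.002, "twist": 0}, {"dx": 0, "dy": 0, "dz": -0.002, "twist": 0}, {"dx": 0, "dy": 0, "dz": -0.002, "twist": 0}, {"dx": 0, "dy": 0, "dz": -0.002, "twist": 0}, {"dx": 0, "dy": 0, "dz": -0.001, "twist": 0}, {"dx": 0, "dy": 0, "dz": 0, "twist": 0}, {"dx": 0, "dy": 0, "dz": 0, "twist": 0}, {"dx": 0, "dy": 0, "dz": 0, "twist": 0}, {"dx": 0, "dy": 0, "dz": 0, "twist": 0}]'

```text
clock: 9.1
position: [0.6288, -0.0933, 0.3151]
tool_rot: [[0.052, 0.999, -0.001], [0.999, -0.052, 0.0], [0.0, -0.001, -1.0]]
force: [1.4, -0.7, -2.9]
grip_width: 0.0326
grip_force: 45.0
```

Emit:
carry_out --plan '[{"dx": 0.0003, "dy": -0.0002, "dz": -0.001, "twist": 0}, {"dx": 0, "dy": 0, "dz": -0.001, "twist": 0}, {"dx": 0, "dy": 0, "dz": -0.001, "twist": 0}, {"dx": 0, "dy": 0, "dz": -0.001, "twist": 0}, {"dx": 0, "dy": 0, "dz": 0, "twist": 0}, {"dx": 0, "dy": 0, "dz": 0, "twist": 0}, {"dx": 0, "dy": 0, "dz": 0, "twist": 0}, {"dx": 0, "dy": 0, "dz": 0, "twist": 0}]'

```text
clock: 9.77
position: [0.6289, -0.0934, 0.3126]
tool_rot: [[0.052, 0.999, 0.0], [0.999, -0.052, 0.0], [0.0, 0.0, -1.0]]
force: [-2.4, 0.7, 5.2]
grip_width: 0.0324
grip_force: 45.0
```

Emit:
carry_out --plan '[{"dx": 0, "dy": 0, "dz": -0.001, "twist": 0}, {"dx": 0, "dy": 0, "dz": -0.001, "twist": 0}, {"dx": 0, "dy": 0, "dz": -0.001, "twist": 0}, {"dx": 0, "dy": 0, "dz": -0.001, "twist": 0}, {"dx": 0, "dy": 0, "dz": 0, "twist": 0}, {"dx": 0, "dy": 0, "dz": 0, "twist": 0}, {"dx": 0, "dy": 0, "dz": 0, "twist": 0}, {"dx": 0, "dy": 0, "dz": 0, "twist": 0}]'

```text
clock: 10.43
position: [0.6287, -0.0934, 0.3107]
tool_rot: [[0.052, 0.999, 0.002], [0.999, -0.052, -0.0], [-0.0, 0.002, -1.0]]
force: [-4.9, 0.0, 14.4]
grip_width: 0.0322
grip_force: 45.0
```

Emit:
carry_out --plan '[{"dx": 0, "dy": 0, "dz": -0.001, "twist": 0}, {"dx": 0, "dy": 0, "dz": -0.001, "twist": 0}, {"dx": 0, "dy": 0, "dz": 0, "twist": 0}, {"dx": 0, "dy": 0, "dz": 0, "twist": 0}, {"dx": 0, "dy": 0, "dz": 0, "twist": 0}, {"dx": 0, "dy": 0, "dz": 0, "twist": 0}]'

```text
clock: 10.93
position: [0.6286, -0.0933, 0.3106]
tool_rot: [[0.052, 0.999, 0.003], [0.999, -0.052, -0.0], [-0.0, 0.003, -1.0]]
force: [-8.8, 0.8, 22.9]
grip_width: 0.0325
grip_force: 45.0
```

Run:
```python
from h import *
S=snapshot("side");q=sense();print(q["position"],q["force"],q["grip_force"])
cv2.imwrite("pics/end.png",cv2.resize(S["frame"][140:220,220:320],(800,600),interpolation=cv2.INTER_CUBIC)[:,:,::-1])
```

```text
[ 0.6285712  -0.09332233  0.31064414] [-8.36396665  0.84164097 23.35966427] 45.010513534653
```

View pics/end.png

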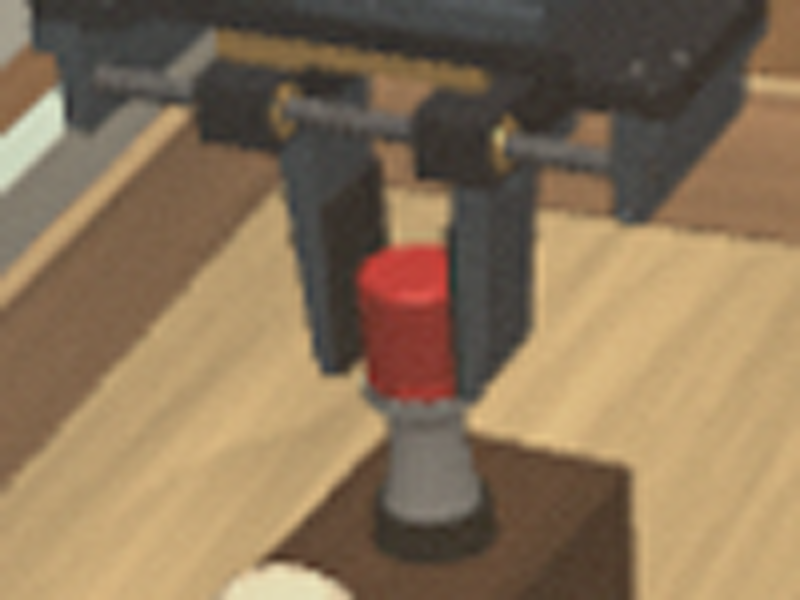

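The cap sits upright with its rim on the collar, at side px ≈(271,192). The height stopped at 0.3106 m while the force rose from 14 to 23 N, so it is bottomed out and being pressed. I'll hand it in now.

```bash
python3 -c "
from plant import job_done
print(job_done())"
```

```text
the job is handed in; nothing more can be done
None
```

The red cap was pressed down onto the pourer's collar and the job handed in at about 11 s, with the gripper still pushing at about 23 N and gripping at 45 N; no verdict was returned.

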